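Load the bar cropper up to its hidden length stop and zero its cut counter

ROBOT

A 6-joint arm with a two-finger parallel gripper is mounted at the origin on the work surface. World frame = base frame: x ahead of the robot, y to its left, z up, the work surface at z = 0. Lengths are in m, angles in rad, forces in N, time in s.
With the tool pointing down it reaches from about 0.325 to 0.9 m from the base axis. Payload 6.1 kg.
Tool frame: the origin (TCP) lies at the very end of the fingers, on their centre line; the grasp point (between the pads) lies 19 mm behind it; z points along the fingers, x is the direction in which the jaws open and shut, and the axes are right-handed (so a half turn about z gives the same grasp; the last joint's range is limited). The gripper opens to 85 mm and grips with 20 to 120 N. Pads are 22 mm wide; open, the fingers measure 114 mm over their backs; the gripper's body (76 mm by 85 mm) begins 54 mm behind the grasp point. The pads swing forward as they close: fully open they stand 13 mm farther back than shut.
Start: joints at [-1.366, 0.22, 1.526, -0, 1.395, -0.126], TCP at [0.203, -0.591, 0.231] pointing down, gripper open.
Joint ranges: [-2.98, 2.98], [-0.91, 2.08], [0.09, 2.57], [-1.24, 4.39], [0.2, 2.65], [-2.68, 2.68]. Speed limits (rad/s): [2.57, 2.57, 3.01, 3.14, 3.14, 3.14].

INTERFACE

Orientations are given as a unit quaternion [x, y, z, w].
In Python, from rig import ctrl gives the robot as it stands. Calls block until the motion is done:
- ctrl.movep(position, orientation): joint-space move of the TCP to a pose.
- ctrl.line_to(position, orientation=None, max_speed=0.15): straight line of the TCP; orientation=None keeps the orientation; max_speed is the mean speed in m/s.
- ctrl.move_j(angles): joint-space move.
- ctrl.let_go() and ctrl.clamp(): open the fingers fully, or close them until they stop; the grip force is fixed at half the most.
- ctrl.pause(seconds).
- ctrl.solve_ik(position, orientation): joint angles nearest the present ones, or None.
- ctrl.get_obs(): the state.
- ctrl.grab_frame(name): name is "scene" or "top" or "wrist"; returns a dict with "pixels" (480x640x3 uint8, blue, green, red), "camera_matrix" (3x3 intrinsics, pixels), "position" and "attitude" of the camera in the world. Camera axes: x right, y down, z forward; pixel columns grow to the right and rows downward; lengths in m; the calibration is good to about 2 mm. The wrist camera is an equidistant fisheye: a pixel r from the principal point sees the ray r / f radians off the axis. A picture is of the moment at which its call begins. There is no depth.
A pose or a line that the arm cannot do raises ctrl.MotionError and nothing moves.
- ctrl.finish_job(): hands the job in, once; it reports no verdict.
The state is a dict: "time": time; "qpos": joint angles; "joint_velocities": joint speeds; "joint_torque": joint torques, N m; "position": TCP position; "tcp_rot": TCP orientation; "contact_force": force on the tool from outside, world axes, zero at the start; "torque": the same for the moment, N m; "width": opening from 0.0 (shut) to 1.0 (fully open).
Only numpy, scipy, OpenCV 4.12 (cv2) and the standard library are available. Lean on these libraries where they do the work, as an engineer would, in place of code of your own. Each camera call takes 0.05 s, during which the arm holds its last target.

TASK

Set the bench cropper up for a new batch. Lay the steel flat bar on the infeed bed with its yellow-painted end outwards, slide it gently, without ramming it, straight into the mouth until it comes up solid against the length stop hidden inside, and leave it lying there. Turn the counter's knob back anticlockwise to its zero stop; leave the other things on the bench where they are.

Things in the scene. Friction and masses are not known exactly. Their poses are not given: they have to be found in the camera images.
- bar: Loose steel flat bar, 30 mm wide, 200 mm long, 15 mm thick, about 0.7 kg, the last 32 mm of one end painted yellow. It starts lying flat across the two timber bearers, underside 22 mm above the bench. Origin: centre of its underside; y runs along its length (plain end at y = +100 mm, yellow end at y = -100 mm), z up.
- bar_nose (a point): Centre of the bar's plain (unpainted) end face.
- bar_tail (a point): Centre of the bar's yellow-painted end face.
- bearers: Two fixed timber strips under the bar, each 140 x 28 mm and 22 mm high, parallel, their centre lines 62 mm either side of the origin along y (a gap of 96 mm between them). Origin on the bench midway between them.
- shear: Bench flat-bar cropper, fixed: green frame with a grey ram on top (241 mm high), bright steel infeed bed before its mouth, yellow hood behind. Origin on the bench below the mouth's middle; bars are fed along its +y, x across, z up. Frame: 190 mm wide, y = 0 to 75 mm, 165 mm high. Hood: 150 mm wide, y = 75 to 300 mm, 125 mm high.
- shear_mouth (a point): Middle of the mouth, on the bed surface (60 mm above the bench) in the plane of the frame's front face; axes as shear. The throat behind it runs straight along y, level with the bed, 34 mm wide and 22 mm high (the bar has 2 mm play each side).
- stop_button (a joint): How far the stop's hidden spring button is pushed in (m): 0 = free, 0.006 = flush with the solid face, bar fully home. The spring is weak (0.5 N free, 1.1 N flush), hardly felt; the bar's weight keeps it from being pushed back when let go.
- counter (a joint): Angle of the cut counter's knob (rad): 0 = pointer on the red zero mark, hard against the zero stop; grows clockwise seen from above, up to 4.71. It starts between 0.8 and 2.0. Light friction (0.04 N m); it stays where it is left.
- counter_grip (a point): On the vertical axis of the counter's knob at gripping height, 177 mm above the bench. Black knob with a red pointer line: a 50 mm disc with an upright bar grip 48 mm long, 14 mm thick, 30 mm tall, 7 mm of it above this point. The grip's length is this point's x axis; the pointer points to -x, which at zero is the shear's -x.
- hammer: Bystander: loose hammer, 260 mm long, wooden handle, lying on the bench. Origin near its middle, at bench height.
- square: Bystander: loose red magnetic welding square, a triangle with 110 mm legs, 16 mm thick, 0.45 kg, lying flat. Origin near its middle, at bench height.
- rod_tray: Bystander: heavy wooden tray 150 x 240 x 60 mm with thin rods standing in it to 103 mm. Origin under its centre.
- infeed_bed (a point): Middle of the bed's outer edge, on its surface; axes as shear. The bed is flat, 150 mm wide, 60 mm above the bench, and runs 175 mm from here along y to the mouth. On its last 37 mm two low dark lead-in blocks (10 mm high) guide the bar, flaring from 34 mm apart at the mouth to about 65 mm.
- stop_zone (a point): Bed level, 56 mm past the mouth: the nearest place where the length stop's solid face can be set. It is out of sight and different each time: the bar's leading end comes up solid 56 to 106 mm past the mouth, leaving 144 to 94 mm of the bar outside. 6 mm before that it meets the stop's weak spring button. The solid face is rigid; the throat only rubs.
- dial (a point): Centre of the cut counter's dial, on top of the yellow hood, 205 mm past the mouth on the feed line: housing 108 mm across, white face 145 mm above the bench, black ticks, one red zero tick on the shear's -x side with a small steel stop pin beside it. Ticks run clockwise, 27 degrees apart.

How it is judged:
By the outcome, as a careful person would: the job done as asked, in the order asked, and still so for the second after the job is handed in, with the robot touching nothing.
It also fails if it takes over 61 s, if anything falls off the work surface, if the arm or the gripper's body presses on something with over 40 N, if the wrist force passes 120 N, or if a joint passes its speed limit or range.

## Working session

There is one attempt and no reset: what is moved stays moved. The work goes in short steps, each a Python script; the robot and the scene stay as the last script left them, time stands still between calls to the robot, and variables do not carry over. Pictures are saved under pics/ and viewed, and the job is handed in when it is done.

```bash
ls; mkdir -p pics; python3 - <<'E'
from rig import ctrl
import cv2
o=ctrl.get_obs();print(o)
for n in ["scene","top","wrist"]:
    f=ctrl.grab_frame(n);cv2.imwrite(f"pics/{n}0.png",f["pixels"])
    print(n,f["camera_matrix"],f["position"],f["attitude"])
E
```

```text
pics
{'time': 0.0, 'qpos': array([-1.36608602e+00,  2.21201425e-01,  1.52761465e+00,  6.52684160e-05,
        1.39474346e+00, -1.26086200e-01]), 'joint_velocities': array([ 0.00030054,  0.00192923, -0.00012798,  0.00138831,  0.00055308,
        0.00148543]), 'joint_torque': array([-9.87383828e-04, -4.96896780e+01, -3.89393485e+01, -4.21513905e-04,
        1.12824599e-02, -6.49711367e-06]), 'position': array([ 0.20289657, -0.59049849,  0.2302127 ]), 'tcp_rot': array([ 8.13874776e-01, -5.81039482e-01, -7.00385827e-04, -6.91120182e-04]), 'contact_force': array([ 0.61187939, -0.19513522,  0.2968423 ]), 'torque': array([-0.04919573,  0.01427677,  0.01451835]), 'width': 0.9982120590521574}
scene [[447.07772477   0.         322.1804094 ]
 [  0.         447.07772477 235.92950045]
 [  0.           0.           1.        ]] [1.14803146 0.01530601 0.97318868] [ 0.64749715  0.71141397 -0.19765932 -0.18859587]
top [[600.06575667   0.         311.45578913]
 [  0.         600.06575667 238.04553204]
 [  0.           0.           1.        ]] [ 0.4375293  -0.00431976  1.43863006] [ 0.71543252 -0.69554415  0.05073596 -0.04243243]
wrist [[371.64829954   0.         316.38385218]
 [  0.         371.64829954 236.48396789]
 [  0.           0.           1.        ]] [ 0.27125952 -0.56733754  0.37297154] [ 0.80564489 -0.57484812 -0.08357627  0.11619367]
```

View pics/scene0.png

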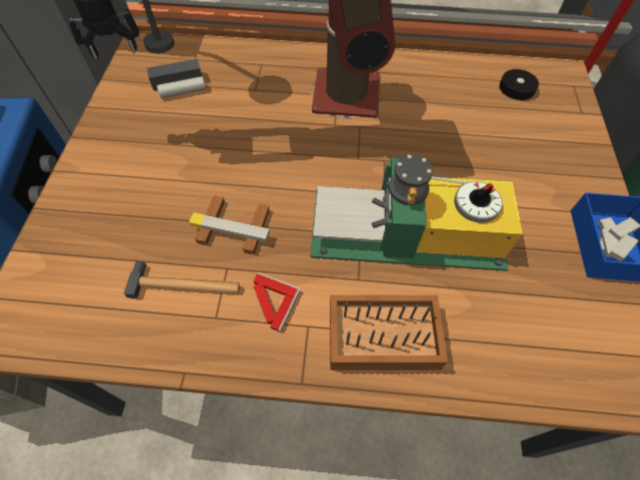

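View pics/top0.png

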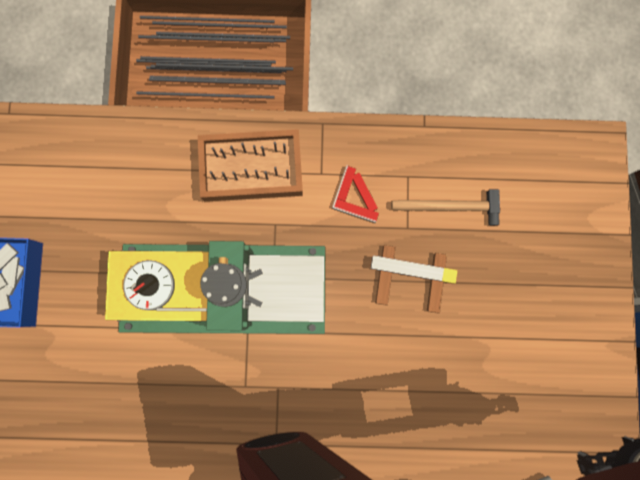

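View pics/wrist0.png

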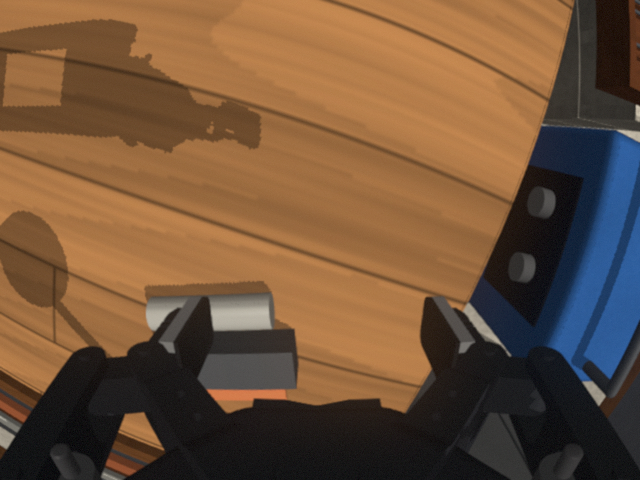

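Scene: bar at roughly (230,227), with its yellow end on the left, which is −y. Top: bar runs from (372,262) to (457,275), bed is at (285,288), and the dial is centred near (148,285) with its pointer towards the lower left. I'll zoom in for detail.

```bash
cat > h.py <<'E'
import numpy as np,cv2
from scipy.spatial.transform import Rotation as R
def ray(f,uv):
    K=f["camera_matrix"];d=np.array([(uv[0]-K[0,2])/K[0,0],(uv[1]-K[1,2])/K[1,1],1.])
    return np.array(f["position"]),R.from_quat(f["attitude"]).apply(d)
def onz(f,uv,z):
    p,d=ray(f,uv);return p+d*(z-p[2])/d[2]
def tri(f1,u1,f2,u2):
    p,d=ray(f1,u1);q,e=ray(f2,u2)
    s=np.linalg.lstsq(np.c_[d,-e],q-p,rcond=None)[0]
    a=p+s[0]*d;b=q+s[1]*e
    return (a+b)/2,np.linalg.norm(a-b)
def quat(yaw):
    # tool down; yaw = world angle of tool x (jaw) axis
    x=np.array([np.cos(yaw),np.sin(yaw),0]);z=np.array([0,0,-1.]);y=np.cross(z,x)
    return R.from_matrix(np.c_[x,y,z]).as_quat()
E
python3 - <<'E'
import cv2,numpy as np
a=cv2.imread('pics/top0.png');s=cv2.imread('pics/scene0.png')
c1=cv2.resize(a[240:340,100:330],None,fx=3.4,fy=3.4,interpolation=cv2.INTER_CUBIC)
c2=cv2.resize(a[235:320,360:470],None,fx=3.4,fy=3.4,interpolation=cv2.INTER_CUBIC)
c3=cv2.resize(s[140:270,310:530],None,fx=3.5,fy=3.5,interpolation=cv2.INTER_CUBIC)
cv2.imwrite('pics/c1.png',c1);cv2.imwrite('pics/c2.png',c2);cv2.imwrite('pics/c3.png',c3)
hsv=cv2.cvtColor(a,cv2.COLOR_BGR2HSV)
# bar
m=np.zeros(a.shape[:2],np.uint8);m[235:320,360:470]=((hsv[...,1]<60)&(hsv[...,2]>150)|((hsv[...,0]>22)&(hsv[...,0]<35)&(hsv[...,1]>130)&(hsv[...,2]>180)))[235:320,360:470]
def big(m):
    c,_=cv2.findContours(m,cv2.RETR_EXTERNAL,cv2.CHAIN_APPROX_NONE);return max(c,key=cv2.contourArea)
print('bar',cv2.minAreaRect(big(m)))
m=np.zeros(a.shape[:2],np.uint8);m[240:340,246:340]=((hsv[...,1]<50)&(hsv[...,2]>140))[240:340,246:340]
print('bed',cv2.minAreaRect(big(m)),cv2.boundingRect(big(m)))
m=np.zeros(a.shape[:2],np.uint8);m[240:340,100:200]=((hsv[...,1]<60)&(hsv[...,2]>150))[240:340,100:200]
print('dial',cv2.fitEllipse(cv2.convexHull(big(m))))
E
```

```text
bar ((413.6143493652344, 268.8597412109375), (86.10225677490234, 13.430404663085938), 10.124671936035156)
bed ((286.0, 288.5), (67.0, 76.0), 90.0) (248, 255, 77, 68)
dial ((161.71841430664062, 289.3487854003906), (50.91230392456055, 82.61378479003906), 106.2324447631836)
```

View pics/c1.png

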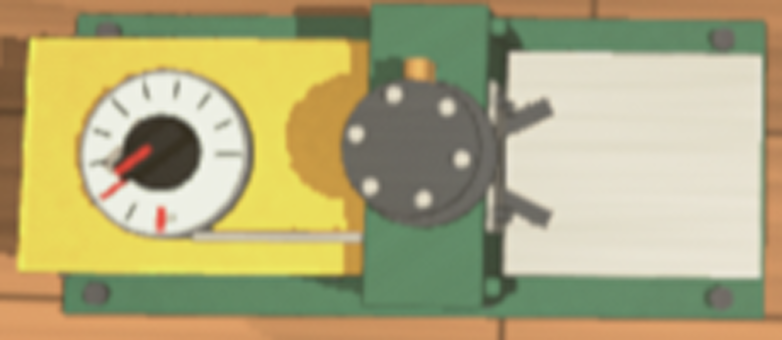

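View pics/c2.png

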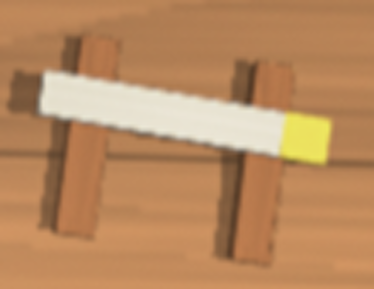

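View pics/c3.png

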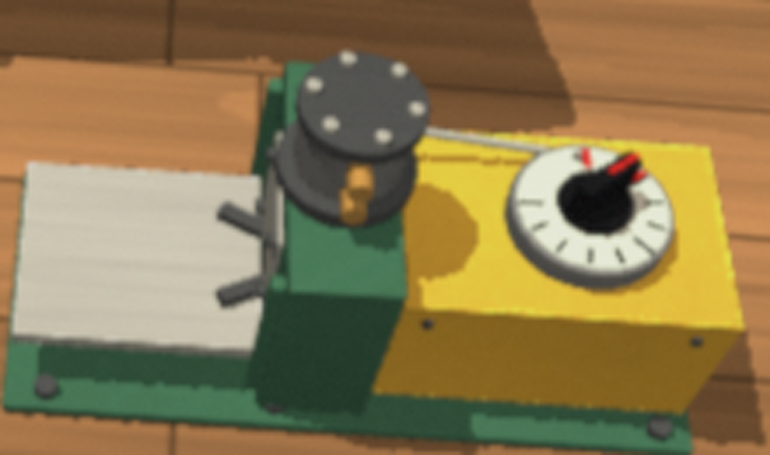

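```bash
cat > meas.py <<'E'
from h import *
from rig import ctrl
T=ctrl.grab_frame("top");S=ctrl.grab_frame("scene")
def big(m):
    c,_=cv2.findContours(m.astype(np.uint8),cv2.RETR_EXTERNAL,cv2.CHAIN_APPROX_NONE);return max(c,key=cv2.contourArea)
def win(m,x0,x1,y0,y1):
    o=np.zeros(m.shape,np.uint8);o[y0:y1,x0:x1]=m[y0:y1,x0:x1];return o
def rect(f,c,z):
    P=np.array([onz(f,p[0],z)[:2]*1000 for p in c],np.float32)
    r=cv2.minAreaRect(P);return r,P
for n,f in (("top",T),("scene",S)):
    h=cv2.cvtColor(f["pixels"],cv2.COLOR_BGR2HSV);H,s,v=[h[...,i].astype(int) for i in range(3)]
    white=(s<60)&(v>145);yel=(H>22)&(H<35)&(s>110)&(v>150)
    b=win(white|yel,*( (360,470,235,320) if n=="top" else (185,275,205,245)))
    r,P=rect(f,big(b),0.037);print(n,'bar',r)
    y=win(yel,*( (360,470,235,320) if n=="top" else (185,275,205,245)));r,P=rect(f,big(y),0.037);print('  yellow',r)
    b=win(white,*( (262,340,240,340) if n=="top" else (305,373,180,245)))
    r,P=rect(f,big(b),0.060);print(n,'bed',r);print(cv2.boxPoints(r).round(1).tolist())
    # hood
    b=win(yel,*( (90,215,235,340) if n=="top" else (415,525,170,260)))
    b=win(white,*( (115,180,255,315) if n=="top" else (452,508,177,224)))
    b=cv2.morphologyEx(b,cv2.MORPH_OPEN,np.ones((3,3),np.uint8))
    hull=cv2.convexHull(big(b)); c=hull[:,0,:]
    r,P=rect(f,hull,0.145)
    print(n,'dial',cv2.minEnclosingCircle(P), cv2.fitEllipse(cv2.convexHull(P)))
    red=((H<8)|(H>172))&(s>140)&(v>120)
    b=win(red,*( (115,180,255,315) if n=="top" else (452,508,177,224)))
    k,l,st,ce=cv2.connectedComponentsWithStats(b)
    for i in range(1,k): print('  red',st[i].tolist(),ce[i].round(1),onz(f,ce[i],.145).round(4),onz(f,ce[i],.184).round(4))
E
python3 meas.py
```

```text
top bar ((557.7017822265625, -259.7468566894531), (201.40316772460938, 32.07912826538086), 81.36054992675781)
  yellow ((544.818603515625, -344.0655517578125), (30.76556396484375, 31.965307235717773), 80.48082733154297)
top bed ((504.4092102050781, 21.581703186035156), (155.38247680664062, 143.08787536621094), 1.4065192937850952)
[[425.0, 91.19999694824219], [428.5, -51.79999923706055], [583.7999877929688, -48.0], [580.2999877929688, 95.0]]
top dial ((495.8981628417969, 330.06884765625), 54.411800384521484) ((497.84979248046875, 330.33251953125), (103.5211410522461, 105.98390197753906), 124.25028228759766)
  red [134, 283, 11, 8, 38] [139.  286.4] [0.494  0.3495 0.145 ] [0.4923 0.3388 0.184 ]
  red [132, 295, 2, 2, 2] [132.5 295.5] [0.4742 0.3621 0.145 ] [0.4731 0.351  0.184 ]
  red [146, 302, 2, 5, 7] [146.7 304.1] [0.4567 0.3306 0.145 ] [0.4561 0.3205 0.184 ]
scene bar ((562.5181274414062, -260.44476318359375), (199.78419494628906, 30.987146377563477), 81.5165023803711)
  yellow ((550.1162719726562, -343.8625793457031), (31.56178855895996, 30.76946449279785), 82.5707778930664)
scene bed ((509.0624694824219, 22.03069305419922), (150.16600036621094, 143.21641540527344), 1.139694333076477)
[[432.6000061035156, 92.0999984741211], [435.3999938964844, -51.099998474121094], [585.5999755859375, -48.099998474121094], [582.7000122070312, 95.0999984741211]]
scene dial ((501.08746337890625, 329.7397766113281), 52.3462028503418) ((502.4115905761719, 329.49200439453125), (101.06460571289062, 103.55396270751953), 154.24603271484375)
  red [476, 183, 2, 4, 6] [476.7 184.5] [0.4601 0.3288 0.145 ] [0.4925 0.314  0.184 ]
  red [484, 184, 8, 6, 22] [487.2 186.5] [0.4636 0.353  0.145 ] [0.4958 0.3371 0.184 ]
  red [491, 189, 3, 3, 7] [492. 190.] [0.473  0.3632 0.145 ] [0.5047 0.3468 0.184 ]
```

```bash
python3 - <<'E'
from h import *
from rig import ctrl
o=ctrl.get_obs();r=R.from_quat(o["tcp_rot"]);print(r.as_matrix().round(2))
f=ctrl.grab_frame("wrist");print(r.inv().apply(np.array(f["position"])-o["position"]), o["time"])
for p,y in (([.558,-.275,.15],-8.55),([.506,0.03,.15],1.3),([.5,.33,.25],1.3+90),([.5,.33,.25],1.3+90-57)):
    for k in (0,180):
        q=ctrl.solve_ik(p,quat(np.radians(y+k)));print(p,y+k,None if q is None else np.round(q,2))
E
```

```text
[[ 0.32 -0.95 -0.  ]
 [-0.95 -0.32  0.  ]
 [-0.   -0.   -1.  ]]
[-7.28280641e-06 -7.22345130e-02 -1.42673996e-01] 0.25
[0.558, -0.275, 0.15] -8.55 [-0.58  0.28  1.61 -0.    1.25 -0.44]
[0.558, -0.275, 0.15] 171.45 None
[0.506, 0.03, 0.15] 1.3 [-0.1   0.01  1.91 -0.    1.22 -0.12]
[0.506, 0.03, 0.15] 181.3 None
[0.5, 0.33, 0.25] 91.3 [ 0.45  0.15  1.57 -0.    1.42 -1.14]
[0.5, 0.33, 0.25] 271.3 [ 0.45  0.15  1.57 -0.    1.42  2.  ]
[0.5, 0.33, 0.25] 34.3 [ 0.45  0.15  1.57 -0.    1.42 -0.15]
[0.5, 0.33, 0.25] 214.3 None
```

```bash
cat >> h.py <<'E'
bar=np.array([.560,-.260]);yb=np.radians(81.45)
ub=np.array([np.cos(yb),np.sin(yb)])
ys=np.radians(1.3); us=np.array([-np.sin(ys),np.cos(ys)]); mouth=np.array([.5047,.125])
def st(ctrl,tag=""):
    o=ctrl.get_obs();print(tag,'t',round(o["time"],2),'p',o["position"].round(4),'F',o["contact_force"].round(1),'M',o["torque"].round(2),'w',round(o["width"],3));return o
E
python3 - <<'E'
from h import *
from rig import ctrl
q=quat(yb-np.pi/2)
g=bar-0.015*ub
ctrl.movep([*g,.12],q);st(ctrl,'hover')
f=ctrl.grab_frame("wrist");cv2.imwrite("pics/w1.png",f["pixels"])
ctrl.line_to([*g,.0225],max_speed=.12);st(ctrl,'down')
ctrl.clamp();st(ctrl,'clamp')
ctrl.line_to([*g,.075],max_speed=.1);st(ctrl,'up')
f=ctrl.grab_frame("wrist");cv2.imwrite("pics/w2.png",f["pixels"])
f=ctrl.grab_frame("scene");cv2.imwrite("pics/s2.png",f["pixels"])
E
```

```text
hover t 2.08 p [ 0.5576 -0.276   0.1205] F [-0.2 -0.6  0.4] M [-0.    0.04 -0.  ] w 0.999
down t 3.09 p [ 0.5584 -0.2753  0.0234] F [0.8 0.2 0.2] M [-0.01 -0.03  0.05] w 0.996
clamp t 3.65 p [ 0.5579 -0.275   0.0232] F [-2.3  0.8  4.9] M [0.12 0.4  0.05] w 0.335
up t 4.33 p [ 0.5574 -0.2746  0.0745] F [-0.3  0.2 -7.3] M [-0.1   0.05  0.06] w 0.331
```

View pics/w2.png

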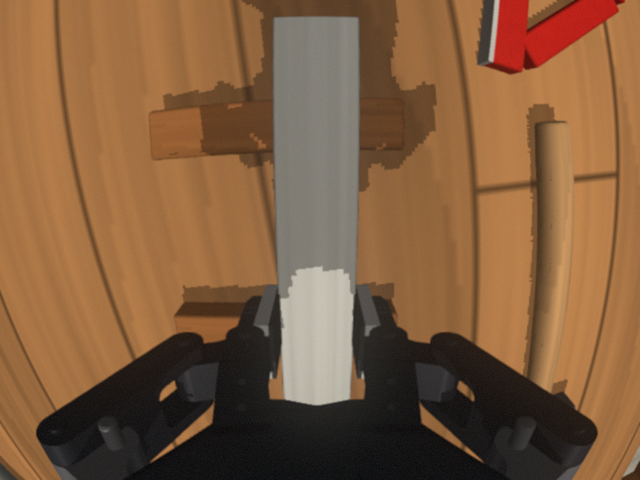

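View pics/s2.png

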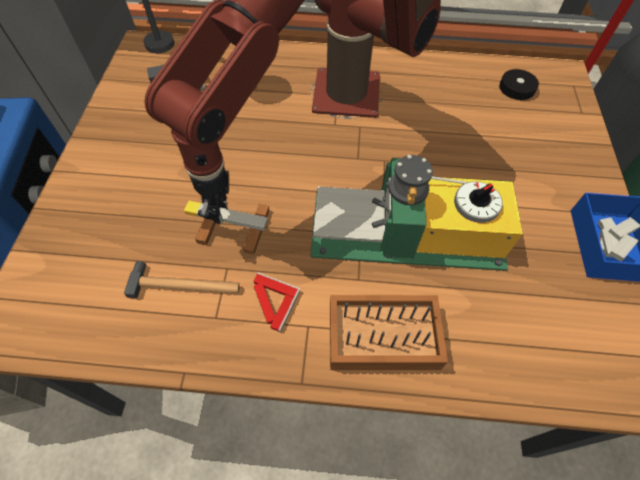

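w2 shows the bar centred in the jaws and parallel to the tool, with its centreline at u≈316 and its nose at v≈17. s2 shows it level and clear of the bearers. Next I'll carry it to just above the bed.

```bash
python3 - <<'E'
from h import *
from rig import ctrl
o=ctrl.get_obs()
p=o["position"];ctrl.line_to([p[0],p[1],.095],max_speed=.15)
q=quat(ys)
g=mouth-0.130*us
ctrl.line_to([*g,.095],q,max_speed=.18);st(ctrl,'hover')
ctrl.pause(.3);st(ctrl,'hover')
f=ctrl.grab_frame("wrist");cv2.imwrite("pics/w3.png",f["pixels"])
f=ctrl.grab_frame("top");cv2.imwrite("pics/t3.png",f["pixels"])
E
```

```text
hover t 6.38 p [ 0.5079 -0.0057  0.0951] F [ 0.4  0.  -6.9] M [-0.12  0.01 -0.02] w 0.335
hover t 6.68 p [ 0.5077 -0.0053  0.0949] F [-0.4 -0.4 -7.1] M [-0.14 -0.03 -0.05] w 0.335
```

View pics/w3.png

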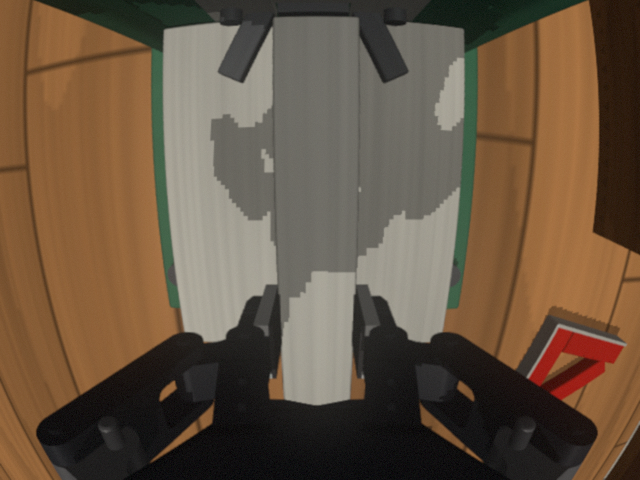

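View pics/t3.png

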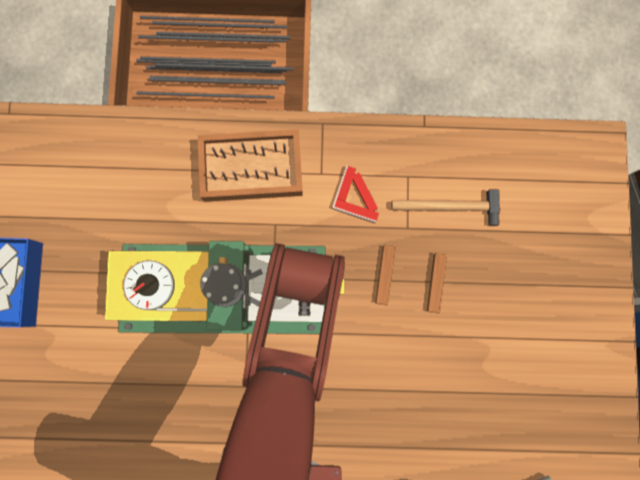

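```bash
python3 - <<'E'
import cv2
a=cv2.imread('pics/w3.png')
cv2.imwrite('pics/c4.png',cv2.resize(a[0:110,150:480],None,fx=2.4,fy=2.4,interpolation=cv2.INTER_CUBIC))
E
```

```text
(no output)
```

View pics/c4.png

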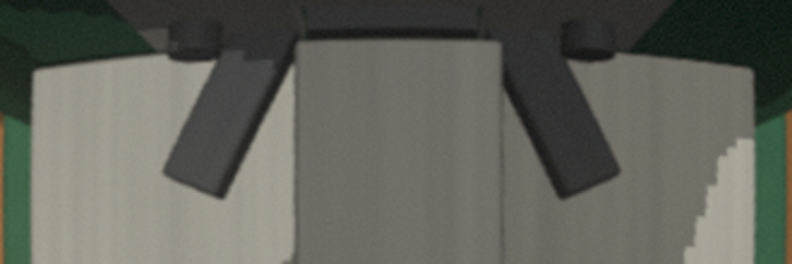

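```bash
python3 - <<'E'
from h import *
from rig import ctrl
p=ctrl.get_obs()["position"]
q=quat(ys)
x,y=(mouth-0.130*us); x-=.001
ctrl.line_to([x,y,.066],q,max_speed=.1);st(ctrl,'low')
for z in (.064,.063,.062,.0612,.0605):
    ctrl.line_to([x,y,z],max_speed=.03);o=st(ctrl,z)
    if o["contact_force"][2]>-4: break
ctrl.let_go();st(ctrl,'open')
ctrl.line_to([x,y,.115],max_speed=.15)
st(ctrl,'up')
f=ctrl.grab_frame("wrist");cv2.imwrite("pics/w4.png",f["pixels"])
E
```

```text
low t 7.22 p [ 0.5061 -0.0049  0.0654] F [-0.1 -0.5 -6.9] M [-0.06 -0.02 -0.05] w 0.334
0.064 t 7.47 p [ 0.5071 -0.005   0.0645] F [-0.5 -0.1 -7. ] M [-0.06 -0.    0.01] w 0.329
0.063 t 7.72 p [ 0.5067 -0.005   0.0631] F [-0.2  0.5 -7.8] M [-0.11  0.04 -0.01] w 0.332
0.062 t 7.97 p [ 0.5066 -0.005   0.0619] F [-0.6  0.1 -6.1] M [-0.1   0.02  0.01] w 0.33
0.0612 t 8.22 p [ 0.5068 -0.005   0.0613] F [-0.1  1.2 -6.5] M [-0.03 -0.05 -0.04] w 0.333
0.0605 t 8.47 p [ 0.5068 -0.005   0.0612] F [-3.7  0.5  3.6] M [ 0.07  0.62 -0.01] w 0.331
open t 9.07 p [ 0.5067 -0.005   0.0605] F [ 0.2 -0.5  0.9] M [ 0.07 -0.01 -0.03] w 1.001
up t 9.58 p [ 0.5066 -0.005   0.1148] F [ 0.1 -1.2 -0.6] M [-0.03  0.06  0.05] w 0.999
```

View pics/w4.png

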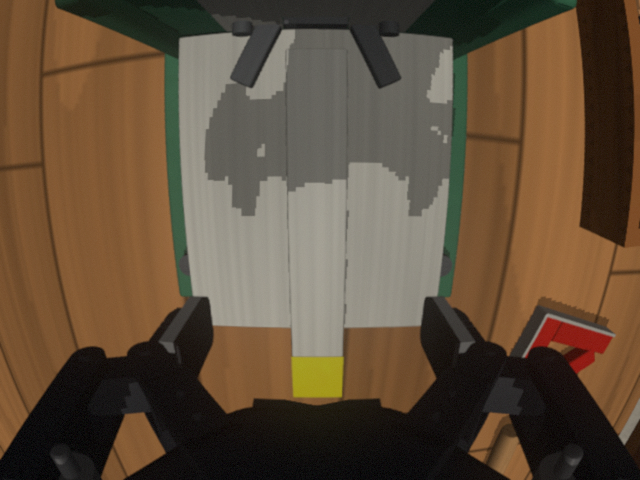

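w4 shows the bar square on the bed (u 288–347), with its nose between the lead-ins, just short of the mouth, and its yellow end outwards. Next I'll push it from behind the tail with closed fingers.

```bash
python3 - <<'E'
from h import *
from rig import ctrl
q=quat(ys+np.pi/2)
mouth=mouth+np.array([-.0005,0])
def P(s,z): return [*(mouth+s*us),z]
ctrl.clamp()
ctrl.movep(P(-.260,.12),q);st(ctrl,'behind')
ctrl.line_to(P(-.260,.064),max_speed=.15);st(ctrl,'down')
s=-.260
ctrl.line_to(P(-.237,.064),max_speed=.06);st(ctrl,'near')
f=ctrl.grab_frame("scene");cv2.imwrite("pics/s5.png",f["pixels"])
s=-.237
while s<-.160:
    s+=.006; ctrl.line_to(P(s,.064),max_speed=.022);o=st(ctrl,round(s,4))
    if o["contact_force"]@[*us,0]<-7: print('STOP');break
f=ctrl.grab_frame("wrist");cv2.imwrite("pics/w5.png",f["pixels"])
E
```

```text
behind t 11.99 p [ 0.5101 -0.1348  0.12  ] F [-0.4  0.2 -0.2] M [ 0.06  0.02 -0.01] w 0.001
down t 12.52 p [ 0.5101 -0.1348  0.0641] F [-0.7  0.5  0.4] M [-0.08  0.02 -0.03] w 0.001
near t 13.05 p [ 0.5097 -0.1116  0.0643] F [-0.1 -0.5 -0.5] M [-0.02  0.02 -0.03] w 0.002
-0.231 t 13.53 p [ 0.5094 -0.1059  0.0639] F [ 0.   0.3 -0.4] M [-0.04 -0.07  0.04] w 0.002
-0.225 t 13.95 p [ 0.5094 -0.1     0.0641] F [ 0.7 -2.  -0.1] M [-0.42 -0.03 -0.06] w -0.004
-0.219 t 14.38 p [ 0.5091 -0.0936  0.064 ] F [ 1.2 -1.9 -0.1] M [-0.35 -0.04  0.02] w 0.0
-0.213 t 14.8 p [ 0.509  -0.0876  0.064 ] F [ 0.9 -1.7  0. ] M [-0.29  0.03 -0.03] w -0.0
-0.207 t 15.22 p [ 0.5088 -0.0816  0.064 ] F [ 0.1 -2.4 -1. ] M [-0.32  0.01 -0.  ] w 0.001
-0.201 t 15.65 p [ 0.5088 -0.0756  0.064 ] F [-1.  -1.8  0.4] M [-0.35  0.02  0.08] w -0.001
-0.195 t 16.07 p [ 0.5086 -0.0696  0.064 ] F [-1.  -2.5 -0.7] M [-0.36 -0.    0.01] w 0.001
-0.189 t 16.5 p [ 0.5085 -0.0636  0.064 ] F [ 0.3 -2.8 -0.4] M [-0.3  -0.   -0.02] w -0.001
-0.183 t 16.93 p [ 0.5083 -0.0576  0.064 ] F [-0.4 -2.7 -0.6] M [-0.3  -0.03  0.02] w -0.001
-0.177 t 17.35 p [ 0.5082 -0.0516  0.064 ] F [-0.5 -2.7 -0.1] M [-0.39 -0.04 -0.03] w -0.001
-0.171 t 17.77 p [ 0.508  -0.0456  0.064 ] F [ 0.1 -2.4  0.7] M [-0.34 -0.02 -0.01] w 0.003
-0.165 t 18.2 p [ 0.5079 -0.0396  0.064 ] F [-0.3 -1.3 -0.3] M [-0.32 -0.01 -0.05] w -0.0
-0.159 t 18.62 p [ 0.5078 -0.0336  0.064 ] F [-0.  -2.1 -0.2] M [-0.3  -0.09 -0.  ] w -0.0
```

View pics/w5.png

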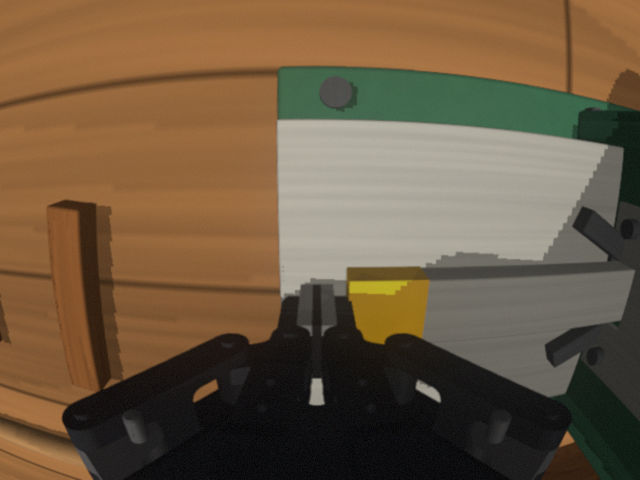

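View pics/s5.png

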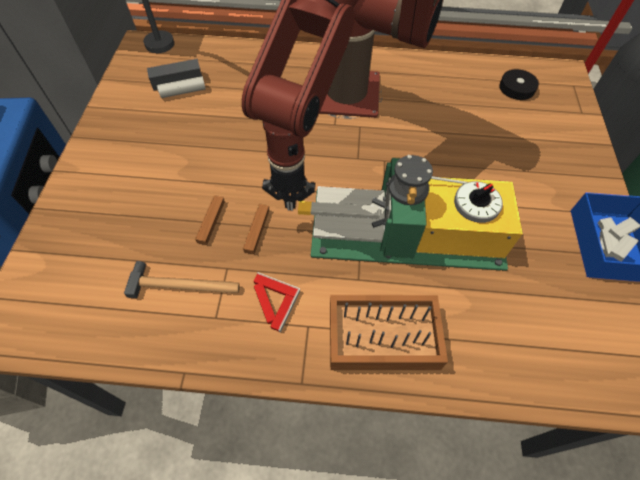

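w5 shows the bar in the throat with the fingers square against its yellow end (u≈347). The rubbing force is about 2–3 N. From here I'll take small steps and watch for the solid stop.

```bash
python3 - <<'E'
from h import *
from rig import ctrl
mouth=mouth+np.array([-.0005,0])
def P(s,z): return [*(mouth+s*us),z]
s=-.159;n=0;out=[]
d=.0015
while s<-.098:
    s+=d; ctrl.line_to(P(s,.064),max_speed=.012);o=ctrl.get_obs()
    F=o["contact_force"]@[*us,0];a=(o["position"][:2]-mouth)@us
    out.append((round(s,4),round(a,4),round(F,1)))
    if F<-5: d=.0007
    else: d=.0015
    if F<-13: print('SOLID');break
print(out);st(ctrl)
f=ctrl.grab_frame("wrist");cv2.imwrite("pics/w6.png",f["pixels"])
E
```

```text
SOLID
[(-0.1575, np.float64(-0.1575), np.float64(-2.8)), (-0.156, np.float64(-0.156), np.float64(-2.6)), (-0.1545, np.float64(-0.1544), np.float64(-3.9)), (-0.153, np.float64(-0.1528), np.float64(-3.9)), (-0.1515, np.float64(-0.1514), np.float64(-2.7)), (-0.15, np.float64(-0.1499), np.float64(-3.1)), (-0.1485, np.float64(-0.1484), np.float64(-3.1)), (-0.147, np.float64(-0.1469), np.float64(-3.9)), (-0.1455, np.float64(-0.1454), np.float64(-3.4)), (-0.144, np.float64(-0.1439), np.float64(-3.5)), (-0.1425, np.float64(-0.1424), np.float64(-3.0)), (-0.141, np.float64(-0.1408), np.float64(-2.5)), (-0.1395, np.float64(-0.1394), np.float64(-3.4)), (-0.138, np.float64(-0.1379), np.float64(-2.8)), (-0.1365, np.float64(-0.1364), np.float64(-3.8)), (-0.135, np.float64(-0.1349), np.float64(-3.7)), (-0.1335, np.float64(-0.1334), np.float64(-3.3)), (-0.132, np.float64(-0.1319), np.float64(-1.9)), (-0.1305, np.float64(-0.1305), np.float64(-4.3)), (-0.129, np.float64(-0.1289), np.float64(-3.3)), (-0.1275, np.float64(-0.1275), np.float64(-4.1)), (-0.126, np.float64(-0.126), np.float64(-4.5)), (-0.1245, np.float64(-0.1256), np.float64(-8.6)), (-0.1238, np.float64(-0.1255), np.float64(-11.9)), (-0.1231, np.float64(-0.1254), np.float64(-13.3))]
 t 25.5 p [ 5.071e-01 -3.000e-04  6.400e-02] F [ -0.5 -13.3  -1.9] M [-2.3  -0.01  0.01] w -0.002
```

View pics/w6.png

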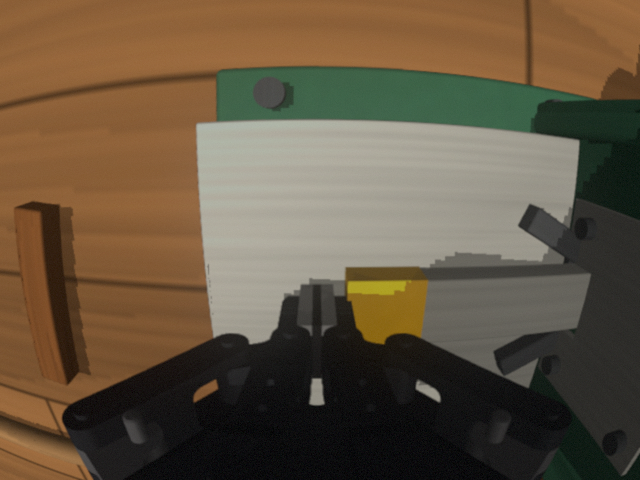

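The arm stalled at s=−125.5 mm while the force rose to 13 N. That puts the bar solid on the stop, with its nose about 87 mm past the mouth. I'll back off, check the bar stayed put, and move above the counter.

```bash
python3 - <<'E'
from h import *
from rig import ctrl
o0=ctrl.get_obs()["position"]
def P(s,z): return [*(mouth+np.array([-.0005,0])+s*us),z]
ctrl.line_to(P(-.16,.064),max_speed=.08)
ctrl.line_to(P(-.16,.33),max_speed=.3);st(ctrl,'up')
T=ctrl.grab_frame("top");S=ctrl.grab_frame("scene")
print('rod',tri(T,(157,309.5),S,(464.5,183)),tri(T,(205,309.5),S,(433,177.5)))
k=mouth+.205*us+[-.0005,0]
th=.9
ctrl.movep([*k,.27],quat(ys+np.pi/2-th));st(ctrl,'k')
ctrl.let_go();st(ctrl)
f=ctrl.grab_frame("wrist");cv2.imwrite("pics/w7.png",f["pixels"])
np.savez('w7.npz',pos=f["position"],att=f["attitude"],K=f["camera_matrix"])
f=ctrl.grab_frame("top");cv2.imwrite("pics/t7.png",f["pixels"])
f=ctrl.grab_frame("scene");cv2.imwrite("pics/s7.png",f["pixels"])
E
```

```text
up t 27.19 p [ 0.507  -0.0346  0.328 ] F [-0.7  0.7 -0.8] M [-0.03  0.02  0.01] w 0.007
rod (array([0.44572896, 0.30867152, 0.13005103]), np.float64(0.0058714935361273675)) (array([0.44989732, 0.21617643, 0.14554574]), np.float64(0.02054431800146022))
k t 28.69 p [0.4998 0.3293 0.2698] F [ 0.7 -1.  -0.3] M [ 0.02  0.01 -0.04] w 0.002
 t 29.48 p [0.4995 0.33   0.27  ] F [0.5 0.6 0.3] M [-0.04 -0.03 -0.02] w 1.002
```

View pics/w7.png

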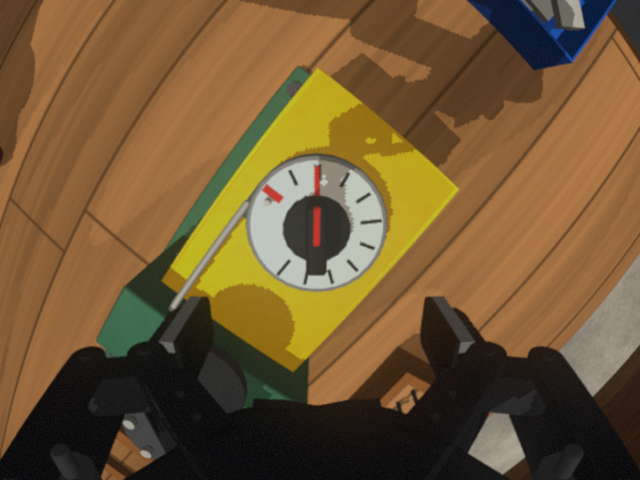

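View pics/s7.png

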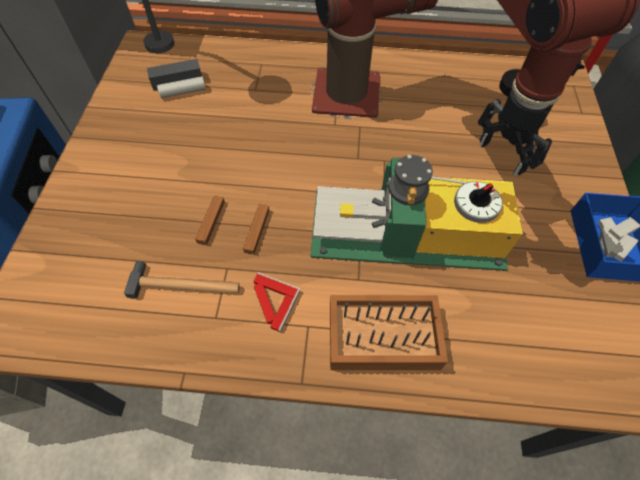

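```bash
python3 - <<'E'
from h import *
d=np.load('w7.npz')
def fish(uv,z):
    K=d['K'];v=np.array([uv[0]-K[0,2],uv[1]-K[1,2]]);r=np.linalg.norm(v);t=r/K[0,0]
    c=np.r_[v/r*np.sin(t),np.cos(t)];w=R.from_quat(d['att']).apply(c);p=d['pos'];return p+w*(z-p[2])/w[2]
a=cv2.imread('pics/w7.png');h=cv2.cvtColor(a,cv2.COLOR_BGR2HSV)
m=np.zeros(a.shape[:2],np.uint8);s=(h[...,1]<50)&(h[...,2]>110);m[145:300,240:395]=s[145:300,240:395]
m=cv2.morphologyEx(m,cv2.MORPH_OPEN,np.ones((3,3),np.uint8))
c=max(cv2.findContours(m,cv2.RETR_EXTERNAL,cv2.CHAIN_APPROX_NONE)[0],key=cv2.contourArea)
hu=cv2.convexHull(c);P=np.array([fish(p[0],.145)[:2]*1000 for p in hu],np.float32)
print(cv2.minEnclosingCircle(P),cv2.fitEllipse(P), 'used',(mouth+.205*us+[-.0005,0])*1000)
print('zero tick',fish((272,193),.145),'ptr',fish((317,165),.15),fish((317,250),.154))
E
```

```text
((495.8904724121094, 329.9724426269531), 55.55484390258789) ((497.9883728027344, 330.03094482421875), (103.24630737304688, 108.66809844970703), 116.18800354003906) used [499.54909662 329.94723491]
zero tick [0.45798124 0.32922644 0.145     ] ptr [0.46996871 0.3663398  0.15      ] [0.50948434 0.31887384 0.154     ]
```

```bash
python3 - <<'E'
from h import *
from rig import ctrl
k=np.array([.499,.330]);th=.9
Q=lambda t: quat(ys+np.pi/2-t)
ctrl.line_to([*k,.20],Q(th),max_speed=.15)
ctrl.line_to([*k,.1585],Q(th),max_speed=.08);st(ctrl,'down')
ctrl.clamp();st(ctrl,'clamp')
z=.1585
for t in (.75,.6,.45,.3,.2,.12,.06,.02,-.02):
    ctrl.line_to([*k,z],Q(t),max_speed=.1);o=st(ctrl,t)
    x=R.from_quat(o["tcp_rot"]).as_matrix()[:,0];print('   act',round(ys+np.pi/2-np.arctan2(x[1],x[0]),4))
    if abs(o["torque"][2])>.6: print("STOP");break
E
```

```text
down t 30.91 p [0.499  0.33   0.1583] F [-0.3  0.5  0.4] M [ 0.05  0.02 -0.02] w 0.996
clamp t 31.56 p [0.4992 0.3301 0.1589] F [-0.  -0.9  1.2] M [0.03 0.02 0.04] w 0.151
0.75 t 31.86 p [0.4992 0.3301 0.1588] F [0.6 1.4 2.5] M [0.04 0.07 0.04] w 0.153
   act 0.7532
0.6 t 32.16 p [0.4992 0.3302 0.1589] F [-0.2  1.   3.3] M [ 0.08 -0.03  0.01] w 0.15
   act 0.605
0.45 t 32.46 p [0.4993 0.3302 0.1589] F [0.4 1.1 4.2] M [ 0.15 -0.09  0.  ] w 0.15
   act 0.4557
0.3 t 32.76 p [0.4993 0.3302 0.1589] F [0.1 1.3 3.9] M [ 0.23 -0.07 -0.02] w 0.15
   act 0.3061
0.2 t 33.01 p [0.4993 0.3302 0.1588] F [1.4 1.  5.7] M [ 0.26 -0.11  0.04] w 0.153
   act 0.2058
0.12 t 33.26 p [0.4993 0.3302 0.1588] F [0.5 1.2 4.7] M [ 0.24 -0.13  0.06] w 0.148
   act 0.1246
0.06 t 33.51 p [0.4992 0.3302 0.1588] F [0.3 2.3 4.6] M [ 0.28 -0.14  0.02] w 0.151
   act 0.0647
0.02 t 33.76 p [0.4993 0.3302 0.1588] F [0.4 1.  5.2] M [ 0.28 -0.09  0.07] w 0.153
   act 0.0248
-0.02 t 34.01 p [0.4993 0.3303 0.1589] F [0.1 1.5 5.4] M [ 0.3  -0.13 -0.62] w 0.148
   act -0.0137
STOP
```

```bash
python3 - <<'E'
from h import *
from rig import ctrl
k=np.array([.499,.330]);Q=lambda t: quat(ys+np.pi/2-t)
for t in (-.035,-.05):
    ctrl.line_to([*k,.1585],Q(t),max_speed=.1);o=st(ctrl,t)
    x=R.from_quat(o["tcp_rot"]).as_matrix()[:,0];print('   act',round(ys+np.pi/2-np.arctan2(x[1],x[0]),4))
    if abs(o["torque"][2])>1.5: break
ctrl.line_to([*k,.1585],Q(-.015),max_speed=.1);st(ctrl,'relax')
ctrl.let_go();st(ctrl,'open')
ctrl.line_to([*k,.30],max_speed=.2);st(ctrl,'up')
f=ctrl.grab_frame("wrist");cv2.imwrite("pics/w8.png",f["pixels"])
f=ctrl.grab_frame("top");cv2.imwrite("pics/t8.png",f["pixels"])
f=ctrl.grab_frame("scene");cv2.imwrite("pics/s8.png",f["pixels"])
E
```

```text
-0.035 t 34.26 p [0.4993 0.3302 0.1589] F [0.7 1.9 6.1] M [ 0.22 -0.1  -1.11] w 0.148
   act -0.0276
-0.05 t 34.51 p [0.4993 0.3302 0.1589] F [0.5 2.7 5.8] M [ 0.29 -0.06 -1.39] w 0.153
   act -0.0419
relax t 34.76 p [0.4993 0.3302 0.1588] F [1.9 1.8 5.7] M [ 0.28 -0.12 -0.42] w 0.149
open t 35.46 p [0.499  0.33   0.1585] F [ 0.7 -0.3 -0. ] M [-0.    0.04  0.03] w 1.0
up t 36.32 p [0.4984 0.3297 0.2984] F [ 0.2  0.4 -0.3] M [-0.03 -0.02 -0.02] w 0.997
```

View pics/w8.png

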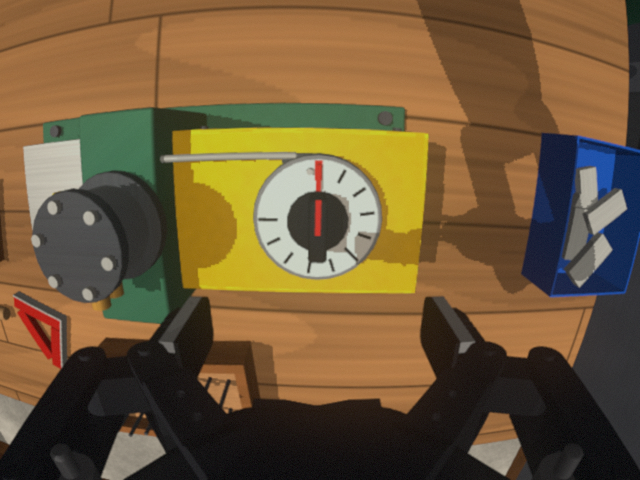

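View pics/s8.png

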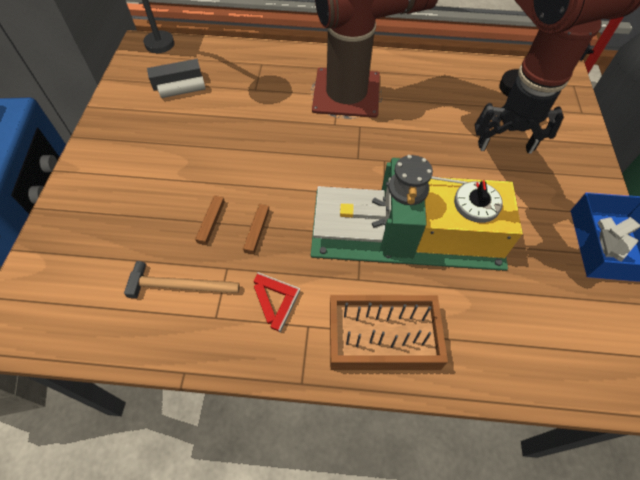

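w8 shows the red pointer in line with the red zero tick (u≈318) and against the stop pin. s8 shows the bar on the bed, its yellow end outwards at (347,210), with the other items where they were. One last check of the bar's position, then I'll hand in.

```bash
python3 - <<'E'
from h import *
from rig import ctrl
for n,w in (("top",(250,330,250,330)),("scene",(312,390,185,245))):
    f=ctrl.grab_frame(n)
    for im in (["pics/t7.png","pics/t8.png"] if n=="top" else ["pics/s7.png","pics/s8.png"]):
        h=cv2.cvtColor(cv2.imread(im),cv2.COLOR_BGR2HSV);m=np.zeros(h.shape[:2],np.uint8)
        y=(h[...,0]>20)&(h[...,0]<36)&(h[...,1]>110)&(h[...,2]>120);x0,x1,y0,y1=w;m[y0:y1,x0:x1]=y[y0:y1,x0:x1]
        c=max(cv2.findContours(m,cv2.RETR_EXTERNAL,cv2.CHAIN_APPROX_NONE)[0],key=cv2.contourArea)
        P=np.array([onz(f,p[0],.075)[:2] for p in c]);s=(P-mouth)@us
        print(n,im,'tail s mm',round(s.min()*1000,1),'yellow inner',round(s.max()*1000,1),'x',P[:,0].mean().round(4))
st(ctrl)
ctrl.finish_job()
E
```

```text
top pics/t7.png tail s mm -110.9 yellow inner -81.3 x 0.5056
top pics/t8.png tail s mm -110.9 yellow inner -81.3 x 0.5056
scene pics/s7.png tail s mm -112.6 yellow inner -82.5 x 0.5113
scene pics/s8.png tail s mm -112.6 yellow inner -82.5 x 0.5113
 t 36.57 p [0.4985 0.3297 0.2984] F [-0.9  0.5 -0.7] M [0.02 0.04 0.03] w 0.997
the job is handed in; nothing more can be done
```

I set the cropper up and handed the job in at 36.6 s of the 61 s allowed.

- **Bar:** I laid it on the infeed bed with its yellow end outwards and pushed it straight in from behind with closed fingers. The last stretch went in steps of 1.5 mm or less at under 12 mm/s. It stopped solid, with the force rising from about 4 N of rubbing to 13 N and no further movement.
- **Bar check:** Both cameras put the yellow end 111–113 mm outside the mouth, so the nose is about 88 mm in. That agrees with where the push stopped, and the bar had not moved between the pictures before and after the counter was turned.
- **Counter:** I turned the knob anticlockwise by about 0.9 rad until it came up against its zero stop, where the torque rose to 1.4 N m. The last wrist picture shows the pointer on the red zero mark.
- **Other things:** The hammer, square and tray look unmoved in the last pictures, by eye only. The gripper was clear of everything at hand-in.
- **Disagreement:** The two cameras differ by about 5 mm across the bed. I used their average and corrected it by about 1 mm from the wrist camera before lowering the bar.

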